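Hang the lipped wedge bin on the louvered panel

ROBOT

A 6-joint arm with a two-finger parallel gripper is mounted at the origin on the work surface. World frame = base frame: x ahead of the robot, y to its left, z up, the work surface at z = 0. Lengths are in mm, angles in degrees, forces in N, time in s.
With the tool pointing down it reaches from about 225 to 725 mm from the base axis. Payload 3.1 kg.
Tool frame: the origin (TCP) lies midway between the tips of the shut fingers; the grasp point (between the pads) lies behind it (r.pinch_z is the z of the grasp point in the tool frame, in mm); z points along the fingers, y is the line along which they close (so a half turn about z gives the same grasp; the last joint's range is limited). The gripper opens to 85 mm and grips with 20 to 120 N. Pads are 22 mm wide; open, the fingers measure 114 mm over their backs; the gripper's body (76 mm by 85 mm) begins 54 mm behind the grasp point. The pads swing forward as they close: fully open they stand 13 mm farther back than shut.
Start: joints at [-78.885, 2.75, 5.684, 92.934, 0, 82.678], TCP at [166.029, -498.048, 231.312] pointing down, gripper open.
Joint ranges: [-166.93, 166.93], [-56.73, 111.36], [-69.38, 81.34], [-121.58, 131.49], [-85.45, 84.26], [-180, 180]. Speed limits (degrees/s): [159.86, 159.86, 180, 180, 180, 180].

INTERFACE

Orientations are given as [roll, pitch, yaw] about the fixed x, y, z axes, in that order (R = Rz(yaw) Ry(pitch) Rx(roll)).
In Python, from rig import r gives the robot as it stands.
- The arm moves only by the tool drive_tool, never from a script. Its argument "moves" is a list that holds one entry, the list of rows, each a list of 4 numbers: the shift along the tool's x, y, z scaled (see below), then the turn about the tool's z scaled (see below). In form: [[[x, y, z, roll], ...]]. A call has 1 to 20 rows; each row shifts and turns the commanded pose from where the row before left it, along the tool's axes as they then stand; what a row does not reach is not made up. The controller multiplies each number of a shift by 25 mm and each number of a turn by 8 degrees. A row lasts 1/10 s, in which the tool goes at most 50 mm and 8.59 degrees, less where a joint would pass 70% of its speed; a pose out of reach is approached as far as the arm can. A call with a number of a shift or a turn outside -1 to 1 is refused whole. A call with a gripper value outside its range is refused whole. "claw" is the opening, from 0 (shut) to 1 (fully open), set as the call begins (left out, the last holds). The fingers move at their own pace and stop on an object; "newtons" is the grip in N (left out, the last holds). Time passes only in rows, so rows that do not move let the fingers close. It gives the time, the measured TCP pose, the force, the opening and the grip force at its end, in the units of the state.
- r.state(): the state, without advancing time (a new reading comes with each control period).
- r.get_image(name): name is "side" or "top"; returns a dict with "color" (480x640x3 uint8, blue, green, red), "fov_y" (degrees; the focal length in pixels is half the picture's height over the tangent of half this angle, whatever the lens; pixels are square), "cx", "cy" (the principal point, pixels), "origin" and "attitude" of the camera in the world. Camera axes: x right, y down, z forward; pixel columns grow to the right and rows downward; lengths in mm; the calibration is good to about 2 mm. A picture is of the moment at which its call begins. There is no depth.
- r.close_job(): hands the job in; it is judged then, once.
Trained networks look in a picture, given as the dict that the camera call returned (one of the last four; its "shot" number tells which), for a name from the list of things; names that differ only in an ending like _2 or _b are one class to them, and where a whole thing is asked for, a point or a joint stands for the part that bears it (a point fixed in the world has none). Each returns a list of dicts, best first, with "confidence" (0 to 1); they miss things now and then, are a little off and sometimes report something else, mostly with a low value. They report only what shows in the picture. A call takes as long as a camera call. They do not tell look-alikes from the thing itself.
- r.trace(picture, query): "region" (480x640 bool, what is visible of it) and "box" ([left, top, width, height] in pixels, round what is visible of it).
- r.mark_of(picture, query): "uv" ([column, row] in pixels: a listed point, or the origin of a listed thing).
The state is a dict: "time": time; "qpos": joint angles; "joint_vel": joint speeds; "effort": joint torques, N m; "tool_pos": TCP position; "eef_rot": TCP orientation; "wrist_force": force on the tool from outside, world axes, zero at the start; "moment": the same for the moment, N m; "grip_width": opening from 0.0 (shut) to 1.0 (fully open); "gripper_force": force on a finger pad.
Only numpy, scipy, OpenCV 4.12 (cv2) and the standard library are available. Lean on these libraries where they do the work, as an engineer would, in place of code of your own. Each camera call takes 0.05 s, during which the arm holds its last target. There are 200 camera calls.

TASK

Hang the loose grey wedge bin that has a lip at its back in the empty place in the middle of the louvered panel's top rail: lift it over the rail, lower its lip into the slot behind, and press it gently down until the catch has snapped over it and the bin sits fully home on the rail and level, then let go. Do not force it against the panel, and leave everything else on the bench where it is.

Things in the scene. Friction and masses are not known exactly. Their poses are not given: they have to be found in the camera images.
- bin: The bin to hang: open grey plastic bin, 90 x 60 x 70 mm high (x, y, z), walls 3 mm, about 0.25 kg, holding wooden wedges that stay in it; loose and upright on the bench. Origin: centre of its underside. +x is its back, which carries the lip (see lip_foot). Can be gripped from above across its two 60 mm sides.
- lip_foot (a point): Middle of the lower edge of the lip plate; in the bin's frame x 54, y 0, z 42 mm. The lip is a hook 44 mm wide (y): a 4 mm bridge flush with the rim (z 66 to 70) runs back from the rear wall (x 45) to a 4 mm plate (x 52 to 56) hanging down to z 42, so the gap to the wall is 7 mm. A barb on the plate's foot (z 42 to 47) sticks out back to x 60.
- panel: Fixed louvered panel on the bench, 320 mm wide, top at 165 mm. Origin: on the bench under the middle of its front face (plane x = 0); -x is the front, z up. Two like bins (56 mm wide, at y +-117, rims 4 mm above the rail top) hang fixed on it; the place between is empty. Bin home: its bridge on the rail top, its origin 66 mm below the rail top and 62 to 66 mm in front of the face, x along panel x.
- place (a point): Middle of the empty place on the top edge of the top rail at NOMINAL height: panel x -15.5, y 0, z 150 mm. The rail is an upright 3 mm strip along y (x -17 to -14), so the slot behind it is 14 mm wide, open above. Rail, catch, rest and the two hung bins are clamped together anywhere up to 15 mm above or below nominal: this is NOT measured, feel or see it.
- catch (a joint): Sprung catch in the slot, mid place, 20 mm wide: 0 = out, up to 0.009 m as pushed into the face. Its nose stands 9.5 mm out of the face at its lower edge (17.5 mm below the true rail top), 2 mm at its top (level with it). The barb meets it 22 mm or less above home, pushes it back 3 to 6 mm, and it snaps out over the barb 2.5 mm before home. Passing it takes 3 to 7 N down, often more than the bin's weight.
- rest (a point): Middle of the front of the lower louver (moves with the rail; also given at nominal height), which backs the hung bin's rear wall: panel x -17.5, y 0, z 96.5 mm. Its front is upright from 61 to 46 mm below the rail top, and its top slopes back from there to 37 mm below.
- plain_box: Bystander: the same bin but without a lip, 90 x 60 x 70 mm, loose; leave it. Origin: centre of underside.
- mallet: Bystander: wooden mallet lying on the bench, 260 mm long, 70 mm high. Origin: on the bench under the middle of the handle.
- glue: Bystander: jar 56 mm across, 110 mm high. Origin: centre of underside.
- block: Bystander: round chopping block, 140 mm across, 90 mm high. Origin: centre of underside.
- tin: Bystander: open steel tin 70 mm across, 80 mm high. Origin: centre of underside.
- splints: Bystander: stack of three wooden boards 260 x 50 mm, 54 mm high. Origin: centre of underside.
- hammer: Bystander: hammer lying on the bench. Origin: on the bench under its middle.
Not all that is in view belongs to the job. Leave any orange or pink look-alike of the bin alone.

How it is judged:
By the outcome, as a careful person would: the job done as asked, in the order asked, and still so for the second after the job is handed in, with the robot touching nothing.
It also fails if it takes over 61 s, if anything falls off the work surface, if the arm or the gripper's body presses on something with over 40 N, if the wrist force passes 120 N, or if a joint passes its speed limit or range.

## Working session

There is one attempt and no reset: what is moved stays moved. The work goes in short steps, Python scripts to look and compute and a tool call to move; the robot and the scene stay as the last step left them, time stands still between calls to the robot, and variables do not carry over. Pictures are saved under pics/ and viewed, at most 10 in all, crops included, and the job is handed in when it is done.

Besides the shell and the picture viewer there is one more tool, called after "Emit:" as name([rows], argument=value, ...), one row to a line, values as JSON. drive_tool: Moves the arm, as the interface text tells. Its arguments: {"type":"object","properties":{"moves":{"type":"array"},"claw":{"type":"number"},"newtons":{"type":"number"}},"required":["moves"]}

```bash
mkdir -p pics; ls; cat > h.py <<'E'
import numpy as np, cv2
from rig import r
from scipy.spatial.transform import Rotation as R
def K(p):
    f=240/np.tan(np.radians(p["fov_y"])/2); return f
def Rc(p):
    a=np.array(p["attitude"],float)
    if a.shape==(3,3): return a
    return R.from_euler('xyz',a,degrees=True).as_matrix()
def ray(p,uv):
    f=K(p); d=np.array([(uv[0]-p["cx"])/f,(uv[1]-p["cy"])/f,1]); return np.array(p["origin"],float),Rc(p)@d
def onz(p,uv,z):
    o,d=ray(p,uv); return o+d*(z-o[2])/d[2]
def proj(p,X):
    c=Rc(p).T@(np.array(X,float)-np.array(p["origin"],float)); f=K(p); return np.array([p["cx"]+f*c[0]/c[2],p["cy"]+f*c[1]/c[2]])
def tri(p1,u1,p2,u2):
    o1,d1=ray(p1,u1);o2,d2=ray(p2,u2); A=np.stack([d1,-d2],1); s=np.linalg.lstsq(A,o2-o1,rcond=None)[0]
    a,b=o1+d1*s[0],o2+d2*s[1]; return (a+b)/2,np.linalg.norm(a-b)
E
python3 - <<'E'
from h import *
P={}
for n in("side","top"):
    p=r.get_image(n);P[n]=p;cv2.imwrite(f"pics/{n}0.png",p["color"]);print(n,{k:v for k,v in p.items() if k!="color"})
    for q in("bin","lip_foot","panel","place","catch","rest","plain_box"):
        try: print(q,[(np.round(m["uv"],1).tolist(),round(m["confidence"],2)) for m in r.mark_of(p,q)][:4], [(m["box"],round(m["confidence"],2)) for m in r.trace(p,q)][:4] if q in("bin","panel","plain_box") else "")
        except Exception as e: print(q,e)
print(r.state(),r.pinch_z)
E
```

```text
pics
side {'fov_y': 45.726816469011204, 'cx': 318.18394372990775, 'cy': 248.7336700130429, 'origin': array([  810.08314313, -1265.90457718,   966.76108325]), 'attitude': array([-123.825474  ,    1.17093394,   13.95899142]), 'shot': 1}
bin [([283.0, 354.8], 0.78), ([390.3, 201.1], 0.63), ([236.5, 319.6], 0.62), ([179.3, 451.0], 0.55)] [([216.0, 284.2, 42.4, 44.6], 0.82), ([260.8, 323.3, 52.4, 45.3], 0.64), ([157.7, 407.9, 38.4, 65.3], 0.64)]
lip_foot [([306.8, 350.5], 0.93), ([227.4, 298.0], 0.89), ([177.7, 459.0], 0.63), ([201.3, 371.1], 0.44)] 
panel [([364.7, 261.9], 0.59)] [([322.7, 185.8, 95.9, 106.8], 0.69)]
place [([361.7, 214.6], 0.69)] 
catch it knows: bin, block, glue, hammer, lip_foot, mallet, panel, place, plain_box, rest, splints, tin
rest [([363.6, 236.6], 0.86), ([201.5, 368.2], 0.74)] 
plain_box [([291.8, 297.4], 0.55), ([299.5, 429.8], 0.24)] [([273.0, 270.7, 40.7, 40.0], 0.76), ([322.6, 188.6, 94.8, 108.4], 0.33)]
top {'fov_y': 44.74066219907573, 'cx': 321.432882066609, 'cy': 231.99945496072442, 'origin': array([ 296.86129595,  -70.35018091, 1943.72256621]), 'attitud
[... 711 characters left out ...]
e': 1.0, 'qpos': array([-7.88851359e+01,  2.74964475e+00,  5.68550142e+00,  9.29339141e+01,
        1.39103658e-03,  8.26789799e+01]), 'joint_vel': array([ 0.02349189, -0.03159065, -0.02419193, -0.06090871, -0.0589036 ,
       -0.00644147]), 'effort': array([-2.74647246e-04, -3.38654816e+01,  3.20167243e+01,  1.20829969e-03,
       -1.55050352e-04,  4.76461622e-06]), 'tool_pos': array([ 166.03585601, -498.05757885,  231.33200466]), 'eef_rot': array([ 1.79997896e+02, -1.13215981e-03,  1.84358843e+01]), 'wrist_force': array([0.44743816, 0.07994997, 0.37342351]), 'moment': array([ 0.01719786, -0.00177545,  0.00634375]), 'gripper_force': 0.0, 'grip_width': 0.9984446047848211} -18.700000000000003
```

```bash
python3 - <<'E'
import cv2,numpy as np
a=cv2.imread("pics/side0.png");b=cv2.imread("pics/top0.png")
cv2.imwrite("pics/s1.png",cv2.resize(a[170:480,130:440],None,fx=1.93,fy=1.93,interpolation=3))
cv2.imwrite("pics/t1.png",cv2.resize(b[140:340,200:540],None,fx=2.3,fy=2.3,interpolation=3))
E
```

```text
(no output)
```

View pics/s1.png

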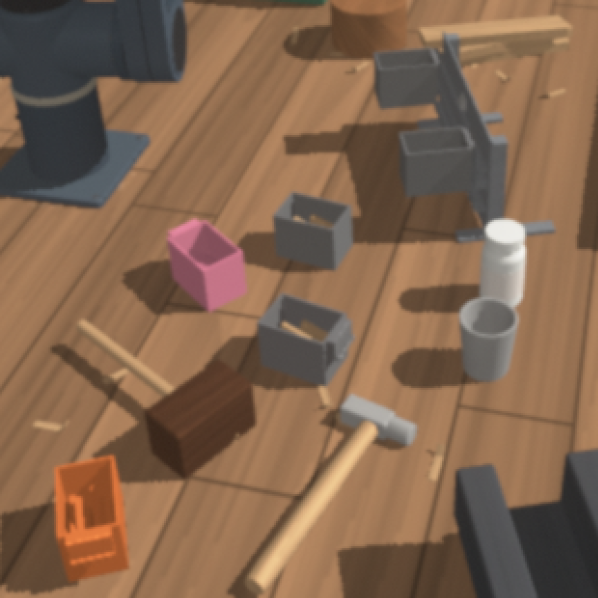

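View pics/t1.png

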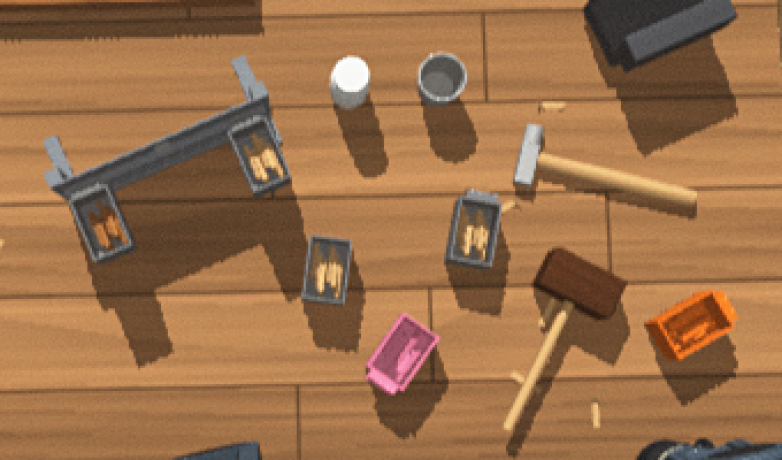

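The top crop shows the lipped grey bin at full-picture px (406,240) with its lip up, towards the panel's far side. The plain box is at (342,257), and the panel runs from (224,222) to (316,183). In the side view the bin is at (288,346), the plain box at (292,290) and the panel at (365,240). Next I'll compute the poses.

```bash
cat >> h.py <<'E'
def boxpts(x0,x1,y0,y1,z0,z1): return np.array([[x,y,z] for x in(x0,x1) for y in(y0,y1) for z in(z0,z1)],float)
def T(pts,x,y,yaw,z=0):
    return R.from_euler('z',yaw,degrees=True).apply(pts)+[x,y,z]
def sil(p,parts,shape=(480,640),s=4):
    m=np.zeros((shape[0]*s,shape[1]*s),np.uint8)
    for P in parts:
        u=np.array([proj(p,q) for q in P]); h=cv2.convexHull(((u+.5)*s).astype(np.float32)).astype(np.int32); cv2.fillConvexPoly(m,h,1)
    return cv2.resize(m.astype(np.float32),shape[::-1],interpolation=cv2.INTER_AREA)
def binparts(x,y,yaw,z=0): return [T(boxpts(-45,45,-30,30,0,70),x,y,yaw,z),T(boxpts(45,56,-22,22,66,70),x,y,yaw,z),T(boxpts(52,56,-22,22,42,70),x,y,yaw,z)]
E
python3 - <<'E'
from h import *
from scipy.optimize import minimize
P={n:r.get_image(n) for n in("side","top")}
for n,p in P.items(): np.save(f"pics/{n}.npy",p,allow_pickle=True)
s,t=P["side"],P["top"]
# initial
def best(p,q,near,z=None):
    return min(r.mark_of(p,q),key=lambda m:np.hypot(*(np.array(m["uv"])-near)))["uv"]
for q,a,b in(("panel",(365,262),(271,212)),("place",(362,214),(271,206)),("rest",(364,237),(279,209)),("lip_foot",(307,350),(411,223)),("bin",(283,355),(406,240))):
    u,v=best(s,q,a),best(t,q,b); print(q,u,v,tri(s,u,t,v))
M={}
for n,p,c in(("side",s,(288,346)),("top",t,(405,240))):
    L=[m for m in r.trace(p,"bin") if m["region"][c[1],c[0]]]; M[n]=L[0]["region"].astype(np.float32); print(n,len(L),M[n].sum())
def cost(v): return sum(np.abs(sil(P[n],binparts(*v))-M[n]).sum()/M[n].sum() for n in M)
x0=onz(t,(405,241),60)
bestv=None
for yaw in range(0,360,20):
    f=minimize(cost,[x0[0],x0[1],yaw],method="Nelder-Mead",options=dict(initial_simplex=[[x0[0],x0[1],yaw],[x0[0]+15,x0[1],yaw],[x0[0],x0[1]+15,yaw],[x0[0],x0[1],yaw+15]],maxiter=80))
    if bestv is None or f.fun<bestv.fun: bestv=f
    print(yaw,np.round(f.x,1),round(f.fun,3))
E
```

```text
panel [369.9, 260.9] [270.9, 208.5] (array([605.65016492, 113.8483997 , -10.04080674]), np.float64(0.6497478942167545))
place [361.6, 216.8] [273.7, 203.5] (array([588.26919511,  87.31199315, 157.09004864]), np.float64(13.81567076196155))
rest [366.5, 235.4] [274.5, 209.0] (array([592.02084001,  94.01722742,  89.66947554]), np.float64(7.642164931141406))
lip_foot [308.1, 349.1] [406.1, 224.2] (array([ 535.31963374, -335.26710614,   36.98665588]), np.float64(0.604246519940851))
bin [283.2, 355.9] [401.0, 245.3] (array([ 469.31825005, -322.46710357,  -11.19731104]), np.float64(2.7382308249042704))
side 1 1693.0
top 1 641.0
0 [ 482.8 -330.6  -12.1] 0.107
20 [ 483.4 -330.6  -12.9] 0.109
40 [ 483.  -330.9  -12.5] 0.108
60 [ 482.9 -330.7  -12.9] 0.106
80 [ 483.2 -330.7  -12.9] 0.107
100 [ 488.5 -333.   166.3] 0.192
120 [ 489.4 -332.6  166.9] 0.193
140 [ 488.9 -332.5  166.9] 0.19
160 [ 488.  -332.7  165.6] 0.195
180 [ 488.8 -332.2  167.7] 0.191
200 [ 488.1 -332.1  166.3] 0.191
220 [ 488.7 -332.3  166.7] 0.19
240 [ 489.  -332.6  167.4] 0.191
260 [ 488.5 -332.5  165.8] 0.189
280 [ 483.1 -330.6  347.2] 0.107
300 [ 483.1 -330.8  347. ] 0.108
320 [ 483.1 -330.8  347. ] 0.107
340 [ 482.7 -330.4  347.8] 0.107
```

```bash
cat >> h.py <<'E'
def load(n): return np.load(f"pics/{n}.npy",allow_pickle=True).item()
def rim(yc,dz,z0=154,hw=28):
    z=z0+dz; a=np.array([[-109,yc-hw,z],[-19,yc-hw,z],[-19,yc+hw,z],[-109,yc+hw,z]],float); return [(a[i],a[(i+1)%4]) for i in range(4)]
def panlines(dz):
    L=rim(117,dz)+rim(-117,dz); 
    a=[-160.,160.]; L+=[(np.array([0,a[0],165.]),np.array([0,a[1],165.]))]
    for yc in(117,-117):
        for hw in(-28,28): L+=[(np.array([-109,yc+hw,154.+dz]),np.array([-109,yc+hw,84.+dz]))]
        L+=[(np.array([-109,yc-28,84.+dz]),np.array([-109,yc+28,84.+dz]))]
    L+=[(np.array([-17,-89,150.+dz]),np.array([-17,89,150.+dz]))]
    return L
E
cat > ov.py <<'E'
from h import *
def overlay(p,L,x,y,yaw,box,f,fn):
    x0,y0,w,h=box; im=cv2.resize(p["color"][y0:y0+h,x0:x0+w],None,fx=f,fy=f,interpolation=cv2.INTER_CUBIC)
    for a,b in L:
        u=[(proj(p,q)+.5-[x0,y0])*f for q in T(np.array([a,b]),x,y,yaw)]
        cv2.line(im,*[tuple(int(round(c)) for c in q) for q in u],(0,255,255),1,cv2.LINE_AA)
    cv2.imwrite(fn,im)
E
python3 - <<'E'
from h import *
from ov import overlay
from scipy.optimize import minimize
from scipy.ndimage import map_coordinates
P={n:load(n) for n in("side","top")}
# init yaw from top ends
a=onz(P["top"],(224,222),165);b=onz(P["top"],(316,184),165);d=b-a;print(a,b,np.linalg.norm(d))
c=(a+b)/2; yaw0=np.degrees(np.arctan2(d[1],d[0]))+90; print(c,yaw0)
G={}
for n,p in P.items():
    g=cv2.GaussianBlur(p["color"].astype(np.float32),(0,0),.8); G[n]=np.sqrt(sum(cv2.Sobel(g,cv2.CV_32F,1,0)**2+cv2.Sobel(g,cv2.CV_32F,0,1)**2 for g in [g]).sum(2)); G[n]=np.minimum(G[n],250)
def cost(v,names=("side","top")):
    s=0
    for n in names:
        for a,b in panlines(v[3]):
            Q=T(a+(b-a)*np.linspace(0.03,.97,25)[:,None],*v[:3]); u=np.array([proj(P[n],q) for q in Q]); s-=map_coordinates(G[n],[u[:,1],u[:,0]],order=1).mean()
    return s
best=None
for yw in(-6,-2,2,6):
  for dz in(-12,-6,0,6,12):
    for dx in (-8,0,8):
      v=[c[0]+dx,c[1],yaw0+yw,dz]; f=minimize(cost,v,method="Nelder-Mead",options=dict(initial_simplex=[v]+[[v[j]+(6 if i==j else 0) for j in range(4)] for i in range(4)],maxiter=150))
      if best is None or f.fun<best.fun: best=f; print(np.round(f.x,1),f.fun)
v=best.x
for dz in range(-15,16,5):
    f=minimize(lambda w:cost([*w,dz]),v[:3],method="Nelder-Mead",options=dict(maxiter=80)); print(dz,np.round(f.x,1),f.fun)
overlay(P["side"],panlines(v[3]),*v[:3],(310,180,115,115),5,"pics/ovs.png");overlay(P["top"],panlines(v[3]),*v[:3],(210,155,120,110),5,"pics/ovt.png")
A=cv2.imread("pics/ovs.png")
E
```

```text
[539.66462889 242.58344575 165.        ] [651.7306567  -43.43326138 165.        ] 307.1878111946487
[595.69764279  99.57509219 165.        ] 21.39605900338512
[599.1 103.5  22.3 -13.3] -4389.10693359375
[599.1 103.6  22.3 -13.3] -4389.12939453125
[601.1 107.1  24.  -11.8] -4457.23876953125
[603.2 105.9  22.5  -5.5] -4460.8359375
[603.2 105.9  22.5  -5.5] -4460.837890625
[603.2 105.9  22.5  -5.5] -4460.83984375
-15 [601.7 107.7  24. ] -4419.66064453125
-10 [604.  106.6  22.6] -4395.32470703125
-5 [603.2 105.8  22.4] -4459.1162109375
0 [602.4 105.5  22.3] -4377.65478515625
5 [601.8 105.4  22.2] -4441.0634765625
10 [601.6 105.1  22.2] -4423.5546875
15 [601.2 105.3  22.3] -4396.72314453125
```

View pics/ovs.png

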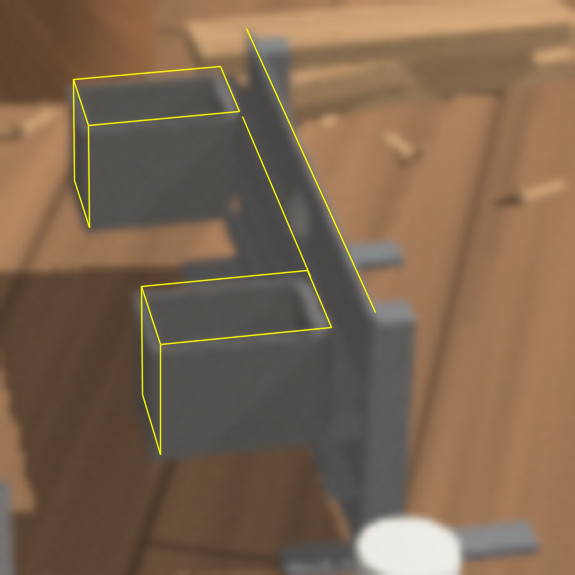

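View pics/ovt.png

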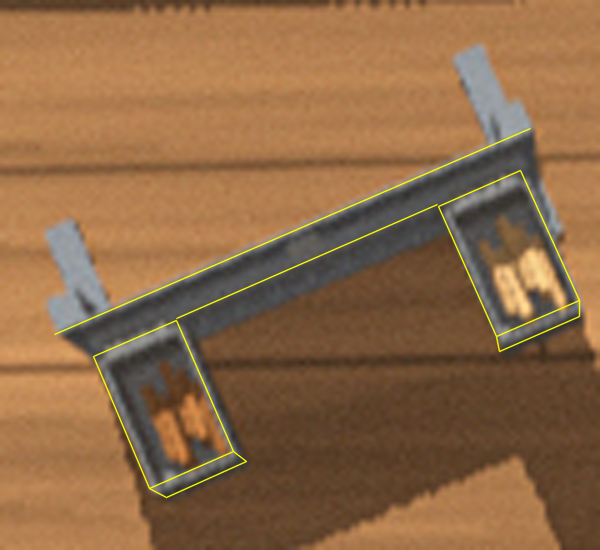

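The wireframe fits both views. In the side crop both hung rims and the panel top edge at (247,30)-(375,312) coincide, and the top crop matches too. That puts the panel at about (603,106), yaw 22.5, with the rail about 5 mm low. Now I'll move to hover over the bin.

Emit:
drive_tool([
  [[0.97,-0.14,0.32,0],[0.97,-0.14,0.32,0],[0.97,-0.14,0.32,0],[0.97,-0.14,0.32,0],[0.97,-0.14,0.32,0],[0.97,-0.14,0.32,0],[0.97,-0.14,0.32,0],[0.97,-0.14,0.32,0],[0.97,-0.14,0.32,0],[0.97,-0.14,0.32,0],[0.97,-0.14,0.32,0],[0.97,-0.14,0.32,0],[0.97,-0.14,0.32,0],[0.97,-0.14,0.32,0],[0.97,-0.14,0.32,0],[0,0,0,0.97],[0,0,0,0.97],[0,0,0,0.97],[0,0,0,0.97],[0,0,0,0]],
], claw=1.0, newtons=80)

```text
time: 3.7
tool_pos: [494.5, -333.1, 111.2]
eef_rot: [-180.0, 0.0, -12.6]
wrist_force: [-0.1, -0.4, 0.2]
grip_width: 1.002
gripper_force: 0.0
```

Emit:
drive_tool([
  [[0,0,0.7,0],[0,0,0.7,0],[0,0,0.7,0],[0,0,0.7,0],[0,0,0.36,0],[0,0,0.2,0],[0,0,0,0]],
])

```text
time: 4.4
tool_pos: [494.2, -332.9, 26.8]
eef_rot: [-180.0, 0.1, -12.5]
wrist_force: [-0.8, 0.6, -0.4]
grip_width: 1.001
gripper_force: 0.0
```

Emit:
drive_tool([
  [[0,0,0,0],[0,0,0,0],[0,0,0,0],[0,0,0,0],[0,0,0,0],[0,0,0,0],[0,0,0,0],[0,0,0,0],[0,0,0,0],[0,0,0,0]],
], claw=0.0, newtons=80)

```text
time: 5.4
tool_pos: [495.6, -333.9, 28.9]
eef_rot: [179.9, -0.2, -12.6]
wrist_force: [0.9, 0.1, 4.8]
grip_width: 0.692
gripper_force: 87.1
```

Emit:
drive_tool([
  [[0,0,-0.4,0],[0,0,-0.7,0],[0,0,-1,-0.5],[0,0,-1,-0.9],[0,0,-1,-0.9],[0,0,-1,-0.9],[0,0,-0.9,-0.8],[0,0,0,-0.39]],
])

```text
time: 6.2
tool_pos: [495.4, -334.1, 180.8]
eef_rot: [179.8, -0.1, 22.7]
wrist_force: [0.5, -0.2, -2.5]
grip_width: 0.69
gripper_force: 86.5
```

Emit:
drive_tool([
  [[0.3,-0.5,0,0],[0.54,-0.91,0,0],[0.54,-0.91,0,0],[0.54,-0.91,0,0],[0.54,-0.91,0,0],[0.54,-0.91,0,0],[0.54,-0.91,0,0],[0.54,-0.91,0,0],[0.54,-0.91,0,0],[0.54,-0.91,0,0],[0.54,-0.91,0,0],[0.54,-0.91,0,0],[0.54,-0.91,0,0],[0.54,-0.91,0,0],[0.54,-0.91,0,0],[0.4,-0.9,0,0],[0.2,-0.4,0,0],[0,0,0,0],[0,0,0,0]],
])

```text
time: 8.1
tool_pos: [549.9, 83.3, 176.5]
eef_rot: [180.0, 0.1, 22.5]
wrist_force: [-1.1, -0.2, -2.8]
grip_width: 0.688
gripper_force: 85.8
```

```bash
cat >> ov.py <<'E'
def binlines(bx,by,bz):
    a=[(-45,-30),(45,-30),(45,30),(-45,30)]; L=[]
    o=np.array([bx,by,bz],float)
    for i in range(4):
        L+=[(o+[*a[i],70],o+[*a[(i+1)%4],70]),(o+[*a[i],0],o+[*a[i],70]),(o+[*a[i],0],o+[*a[(i+1)%4],0])]
    q=[np.array(o+v,float) for v in([45,-22,70],[56,-22,70],[56,22,70],[45,22,70],[56,-22,42],[56,22,42])]
    return L+[(q[0],q[1]),(q[1],q[2]),(q[2],q[3]),(q[1],q[4]),(q[4],q[5]),(q[5],q[2])]
E
python3 - <<'E'
from h import *
from ov import *
P={n:r.get_image(n) for n in("side","top")}
for n,p in P.items(): np.save(f"pics/{n}2.npy",p,allow_pickle=True)
s=r.state(); t=np.array(s["tool_pos"]); l=R.from_euler('z',-22.5,degrees=True).apply(t-[603,106,0]); print("tool in panel",l)
L=binlines(l[0]-12,l[1],l[2]-28.5)
for n in P:
    for m in r.mark_of(P[n],"lip_foot")[:2]: print(n,m["uv"],m["confidence"],"pred",proj(P[n],T(np.array([[l[0]-12+54,l[1],l[2]-28.5+42]]),603,106,22.5)[0]))
overlay(P["side"],L+panlines(-5.5),603,106,22.5,(310,165,110,110),5,"pics/h_s.png");overlay(P["top"],L+panlines(-5.5),603,106,22.5,(210,155,120,110),5,"pics/h_t.png")
E
```

```text
tool in panel [-57.54456208  -1.3996911  176.99078707]
side [226.6, 298.0] 0.83 pred [365.39181555 203.89273855]
side [179.3, 459.9] 0.82 pred [365.39181555 203.89273855]
top [513.4, 271.8] 0.94 pred [269.61444598 203.68274697]
top [271.7, 210.0] 0.75 pred [269.61444598 203.68274697]
```

View pics/h_s.png

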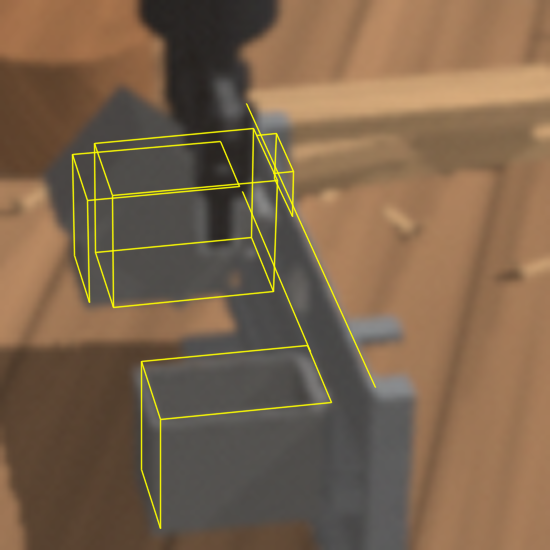

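View pics/h_t.png

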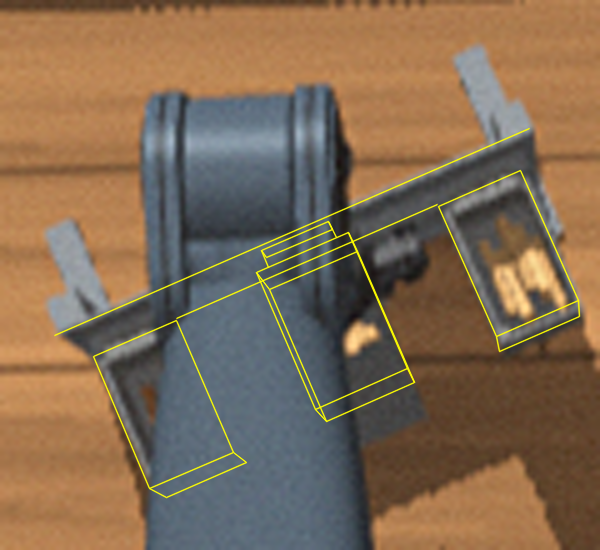

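The side crop shows the held bin tipped nose-up in the grip: its front rim corner is at (120,88) and its front bottom at (45,180). My path brushed the hung bin's rim at y = -117. I'll raise, back off in front of the panel, set it down level and regrip.

Emit:
drive_tool([
  [[0,0,-0.4,0],[0,0,-0.8,0],[0,0,-0.8,0],[-0.4,-0.1,0,0],[-0.8,-0.15,0,0],[-0.8,-0.15,0,0],[-0.8,-0.15,0,0],[-0.8,-0.15,0,0],[-0.8,-0.15,0,0],[-0.8,-0.15,0,0],[-0.8,-0.15,0,0],[-0.3,-0.1,0,0],[0,0,0,0]],
])

```text
time: 9.6
tool_pos: [392.3, 52.0, 227.2]
eef_rot: [180.0, -0.0, 22.5]
wrist_force: [0.4, -0.1, -1.7]
grip_width: 0.694
gripper_force: 85.9
```

```bash
python3 - <<'E'
from h import *
P={n:r.get_image(n) for n in("side","top")}
ims=[]
for n,p in P.items():
    np.save(f"pics/{n}3.npy",p,allow_pickle=True)
    t=np.array(r.state()["tool_pos"]); u=proj(p,t+[0,0,17]); print(n,u,t)
    x,y=int(u[0])-40,int(u[1])-45; x=max(x,0);y=max(y,0); ims.append(cv2.resize(p["color"][y:y+95,x:x+80],(400,475),interpolation=3))
    q=[T(np.array([[0,0,0]]),0,0,22.5)[0]]
    a,b=proj(p,t),proj(p,t+50*np.array([.924,.383,0])); print("x axis px",b-a)
cv2.imwrite("pics/tilt.png",np.hstack(ims))
E
```

```text
side [291.93446675 187.60522267] [393.6131787   52.11638052 227.22485547]
x axis px [18.08452559 -1.6127348 ]
top [284.60024864 266.55243108] [393.6131787   52.11638052 227.22485547]
x axis px [ -6.71573665 -15.49165395]
```

View pics/tilt.png

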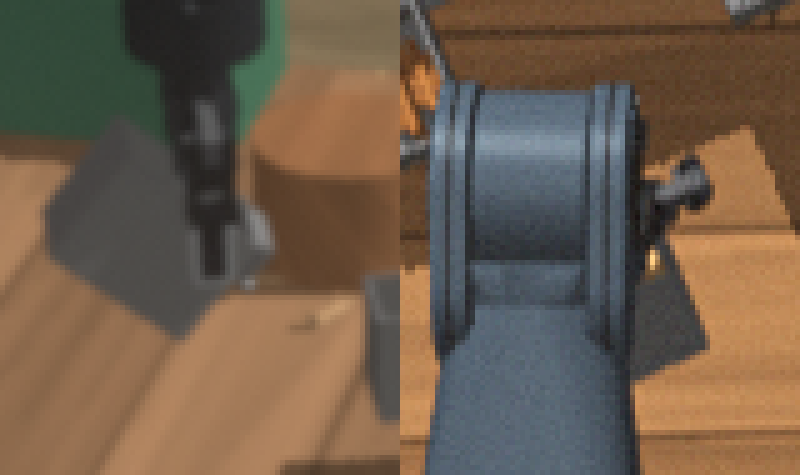

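The tilt crop shows the near side face with its front bottom at (50,250), rear bottom at (180,335) and lip at (255,220), which is roughly 38° nose-up. I'll lower it until the rear edge touches, then roll it level by backing the tool.

Emit:
drive_tool([
  [[0,0,0.5,0],[0,0,0.9,0],[0,0,1,0],[0,0,1,0],[0,0,1,0],[0,0,1,0],[0,0,0.9,0],[0,0,0.5,0],[0,0,0.2,0],[0,0,0.1,0],[0,0,0,0],[0,0,0,0]],
])

```text
time: 10.9
tool_pos: [394.3, 52.1, 51.0]
eef_rot: [179.9, -0.1, 22.5]
wrist_force: [-0.6, 0.6, -2.8]
grip_width: 0.693
gripper_force: 85.9
```

Emit:
drive_tool([
  [[0,0,0.08,0],[0,0,0.08,0],[0,0,0.04,0],[0,0,0,0]],
])

```text
time: 11.3
tool_pos: [393.1, 52.1, 44.7]
eef_rot: [-180.0, 0.0, 22.5]
wrist_force: [0.7, 0.1, -2.8]
grip_width: 0.69
gripper_force: 85.9
```

Emit:
drive_tool([
  [[0,0,0.08,0],[0,0,0.04,0],[0,0,0,0]],
])

```text
time: 11.6
tool_pos: [393.0, 52.1, 41.5]
eef_rot: [-180.0, 0.0, 22.5]
wrist_force: [-0.5, 0.0, -2.8]
grip_width: 0.696
gripper_force: 85.9
```

Emit:
drive_tool([
  [[0,0,0.08,0],[0,0,0,0]],
])

```text
time: 11.8
tool_pos: [393.0, 52.2, 39.5]
eef_rot: [-180.0, 0.0, 22.5]
wrist_force: [-0.4, -0.7, -3.4]
grip_width: 0.694
gripper_force: 85.9
```

Emit:
drive_tool([
  [[0,0,0.08,0],[0,0,0,0]],
])

```text
time: 12.0
tool_pos: [393.0, 52.2, 37.5]
eef_rot: [-180.0, 0.0, 22.5]
wrist_force: [0.2, -0.2, -3.3]
grip_width: 0.693
gripper_force: 85.9
```

Emit:
drive_tool([
  [[0,0,0.08,0],[0,0,0,0]],
])

```text
time: 12.2
tool_pos: [393.0, 52.1, 35.5]
eef_rot: [-180.0, 0.0, 22.5]
wrist_force: [1.0, 0.6, -3.8]
grip_width: 0.689
gripper_force: 85.9
```

Emit:
drive_tool([
  [[0,0,0.08,0],[0,0,0,0]],
])

```text
time: 12.4
tool_pos: [393.0, 52.1, 33.5]
eef_rot: [-180.0, 0.0, 22.5]
wrist_force: [-0.6, 0.3, -2.1]
grip_width: 0.689
gripper_force: 85.9
```

Emit:
drive_tool([
  [[0,0,0.08,0],[0,0,0,0]],
])

```text
time: 12.6
tool_pos: [393.5, 52.2, 32.5]
eef_rot: [180.0, -0.0, 22.5]
wrist_force: [-0.6, 0.3, 1.3]
grip_width: 0.689
gripper_force: 86.5
```

Emit:
drive_tool([
  [[0,0,0,0],[0,0,0.04,0],[-0.1,0,0.04,0],[-0.16,0,0,0],[-0.16,0,0,0],[-0.16,0,0,0],[0,0,0,0]],
], newtons=20)

```text
time: 13.3
tool_pos: [383.6, 46.7, 32.6]
eef_rot: [179.8, -0.5, 22.5]
wrist_force: [2.6, 0.7, 7.1]
grip_width: 0.693
gripper_force: 86.7
```

```bash
python3 - <<'E'
from h import *
p=r.get_image("side"); np.save("pics/side4.npy",p,allow_pickle=True)
t=np.array(r.state()["tool_pos"]); u=proj(p,t+[0,0,17]); x,y=int(u[0])-45,int(u[1])-45
cv2.imwrite("pics/roll.png",cv2.resize(p["color"][y:y+90,x:x+90],(540,540),interpolation=3)); print(t,u,x,y)
E
```

```text
[383.56468282  46.67527184  32.55302498] [291.1811558  247.73217996] 246 202
```

View pics/roll.png

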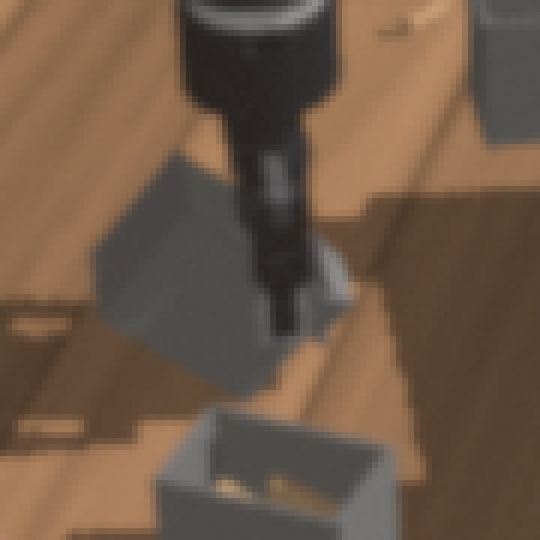

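The roll crop shows the bin with its bottom edge from (95,310) to (245,395), so the tilt has dropped to about 33° and the roll works. I'll continue with a lighter grip.

Emit:
drive_tool([
  [[0,0,0,0],[0,0,0,0],[-0.16,0,0,0],[-0.16,0,0.02,0],[-0.16,0,0.03,0],[-0.16,0,0.04,0],[0,0,0,0]],
], claw=0.0, newtons=20)

```text
time: 14.05
tool_pos: [372.5, 41.2, 32.6]
eef_rot: [179.8, -0.9, 22.5]
wrist_force: [5.8, 3.6, 11.5]
grip_width: 0.694
gripper_force: 87.2
```

Emit:
drive_tool([
  [[-0.16,0,0.04,0],[-0.16,0,0.06,0],[-0.16,0,0.06,0],[-0.16,0,0.04,0],[0,0,0,0]],
])

```text
time: 14.55
tool_pos: [365.0, 36.3, 32.8]
eef_rot: [179.6, -1.9, 22.5]
wrist_force: [10.5, 6.8, 22.3]
grip_width: 0.69
gripper_force: 88.4
```

Emit:
drive_tool([
  [[0,0,-0.1,0],[0,0,0,0],[0,0,0,0]],
], claw=0.72)

```text
time: 14.85
tool_pos: [349.3, 33.6, 24.4]
eef_rot: [179.9, 0.1, 22.5]
wrist_force: [-0.8, -2.1, 0.3]
grip_width: 0.721
gripper_force: 1.2
```

Emit:
drive_tool([
  [[0,0,0,0],[0,0,0,0],[0,0,0,0],[0,0,0,0],[0,0,0,0]],
], claw=1.0)

```text
time: 15.35
tool_pos: [350.0, 34.5, 24.8]
eef_rot: [-180.0, 0.0, 22.5]
wrist_force: [0.5, 0.9, -0.5]
grip_width: 1.001
gripper_force: 0.0
```

```bash
python3 - <<'E'
from h import *
P={n:r.get_image(n) for n in("side","top")}
for n,p in P.items(): np.save(f"pics/{n}5.npy",p,allow_pickle=True)
p=P["side"]; s=r.state();t=np.array(s["tool_pos"]);print(t,s["eef_rot"],s["wrist_force"]); u=proj(p,t+[0,0,17]); x,y=int(u[0])-45,int(u[1])-45
im=cv2.resize(p["color"][y:y+90,x:x+90],(540,540),interpolation=3)
M={}
for m in r.trace(p,"bin"): print(m["box"],m["confidence"]); 
for bx,col in((-12,(0,255,255)),):
    from ov import binlines
    for a,b in binlines(bx,0,0):
        q=[(proj(p,w)+.5-[x,y])*6 for w in T(np.array([a,b]),t[0],t[1],22.5)]
        cv2.line(im,*[tuple(int(c) for c in w) for w in q],col,1,cv2.LINE_AA)
cv2.imwrite("pics/set.png",im); print(x,y)
E
```

```text
[350.19037491  34.38772883  24.97430756] [-1.79988401e+02  5.83540267e-03  2.25191778e+01] [-0.22961696 -0.50473108  0.25954501]
[214.7, 282.3, 44.0, 48.3] 0.78
[244.4, 238.5, 36.7, 33.1] 0.73
[160.2, 407.5, 35.6, 65.9] 0.59
234 205
```

View pics/set.png

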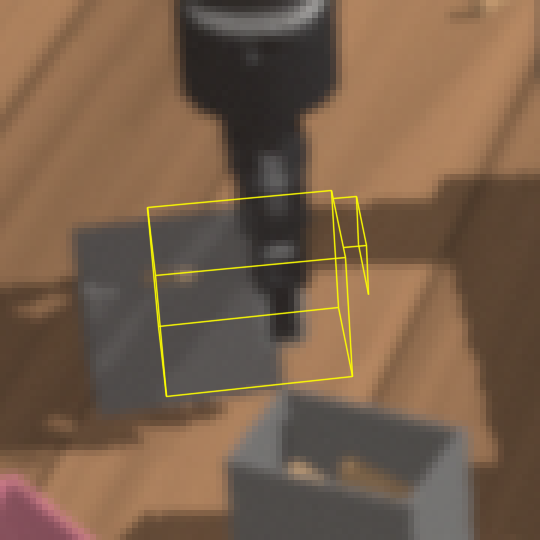

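The bin sits upright and level again, in crop px (75-280, 215-415), about 28 mm further back relative to the tool than in the first grip. I'll lift clear and fit its pose.

Emit:
drive_tool([
  [[0,0,-0.5,0],[0,0,-1,0],[0,0,-1,0],[0,0,-1,0],[0,0,-1,0],[1,0,-0.5,0],[1,0,0,0],[1,0,0,0],[1,0,0,0],[0,0,0,0]],
])

```text
time: 16.5
tool_pos: [445.1, 73.4, 150.8]
eef_rot: [180.0, -0.1, 22.6]
wrist_force: [0.5, 0.4, 0.1]
grip_width: 1.001
gripper_force: 0.0
```

```bash
python3 - <<'E'
from h import *
from scipy.optimize import minimize
P={n:r.get_image(n) for n in("side","top")}
for n,p in P.items(): np.save(f"pics/{n}6.npy",p,allow_pickle=True)
g0=np.array([350,34.5])-28*np.array([.924,.383])-12*np.array([.924,.383]); print(g0)
M={}
for n,p in P.items():
    c=proj(p,[*g0,40])
    for m in r.trace(p,"bin"):
        b=m["box"]; print(n,b,round(m["confidence"],2),m["region"].sum(),c)
        if b[0]-5<c[0]<b[0]+b[2]+5 and b[1]-5<c[1]<b[1]+b[3]+5 and n not in M: M[n]=m["region"].astype(np.float32)
for names in(list(M),["side"]):
    def cost(v): return sum(np.abs(sil(P[n],binparts(*v))-M[n]).sum()/M[n].sum() for n in names)
    v=[*g0,22.5]; f=minimize(cost,v,method="Nelder-Mead",options=dict(initial_simplex=[v]+[[v[j]+(8 if i==j else 0) for j in range(3)] for i in range(3)])); print(names,np.round(f.x,1),f.fun)
    o=R.from_euler('z',-22.5,degrees=True).apply(np.array([f.x[0],f.x[1],0])-np.array([*r.state()["tool_pos"][:2],0])); print("bin origin in tool yaw frame (x, y left)",o)
print(r.state()["tool_pos"])
E
```

```text
[313.04  19.18]
side [243.0, 239.4, 43.3, 34.5] 0.74 1041 [265.37924919 252.75437784]
side [160.6, 407.0, 36.0, 66.5] 0.7 2017 [265.37924919 252.75437784]
side [216.0, 283.8, 41.8, 44.4] 0.58 1375 [265.37924919 252.75437784]
top [479.6, 266.4, 37.7, 29.0] 0.97 725 [299.6926477  294.60669741]
top [286.8, 279.8, 28.2, 32.5] 0.78 613 [299.6926477  294.60669741]
top [358.6, 272.6, 33.8, 40.0] 0.6 596 [299.6926477  294.60669741]
top [215.2, 163.0, 112.4, 91.9] 0.43 2462 [299.6926477  294.60669741]
['side', 'top'] [308.7  12.2  28. ] 0.12738066911697388
bin origin in tool yaw frame (x, y left) [-146.27628975   -4.65623286    0.        ]
['side'] [309.3  10.2  28.3] 0.0692843422293663
bin origin in tool yaw frame (x, y left) [-146.52536497   -6.7175323     0.        ]
[442.09771195  72.45605676 150.51992049]
```

Emit:
drive_tool([
  [[-0.6,0,0,0],[-1,0.1,0,0],[-1,0.1,0,0],[-1,0,0,0],[-1,0,0,0],[-0.6,0,0,0],[-0.16,0,0,0],[0,0,0.5,0],[0,0,1,0],[0,0,1,0],[0,0,1,0],[0,0,0.9,0],[0,0,0.4,0],[0,0,0.14,0],[0,0,0,0],[0,0,0,0]],
])

```text
time: 18.3
tool_pos: [321.8, 16.6, 27.6]
eef_rot: [179.9, -0.1, 22.5]
wrist_force: [0.1, 0.1, 0.7]
grip_width: 1.0
gripper_force: 0.0
```

Emit:
drive_tool([
  [[0,0,0,0],[0,0,0,0],[0,0,0,0],[0,0,0,0],[0,0,0,0],[0,0,0,0],[0,0,0,0],[0,0,0,0]],
], claw=0.0, newtons=100)

```text
time: 19.1
tool_pos: [322.5, 16.7, 28.3]
eef_rot: [179.9, -0.2, 22.5]
wrist_force: [0.5, 0.2, 6.1]
grip_width: 0.693
gripper_force: 106.8
```

Emit:
drive_tool([
  [[0,0,-0.4,0],[0,0,-0.8,0],[0,0,-1,0],[0,0,-1,0],[0,0,-1,0],[0,0,-1,0],[0,0,-1,0],[0,0,-0.7,0],[0,0,-0.3,0],[0.4,0,0,0],[0.8,0.1,0,0],[0.9,0.15,0,0],[0.9,0.15,0,0],[0.9,0.15,0,0],[0.9,0.15,0,0],[0.9,0.15,0,0],[0.9,0.15,0,0],[0.8,0,0,0],[0.3,0,0,0],[0,0,0,0]],
])

```text
time: 21.1
tool_pos: [508.0, 67.8, 204.4]
eef_rot: [-179.9, 0.2, 22.6]
wrist_force: [0.1, -0.1, -2.6]
grip_width: 0.695
gripper_force: 106.5
```

```bash
cat > fit.py <<'E'
from h import *
from scipy.optimize import minimize
P={n:r.get_image(n) for n in("side","top")}
s=r.state(); t=np.array(s["tool_pos"]); l=R.from_euler('z',-22.5,degrees=True).apply(t-[603,106,0]); print("tool in panel",l,s["eef_rot"])
def parts(bx,bz,pit):
    out=[]
    for B in(boxpts(-45,45,-30,30,0,70),boxpts(45,56,-22,22,66,70),boxpts(52,56,-22,22,42,70)):
        Q=R.from_euler('y',pit,degrees=True).apply(B-[12,0,46])+[12,0,46]+[l[0]+bx,l[1],l[2]+bz]
        out.append(T(Q,603,106,22.5))
    return out
p=P["side"]; c=proj(p,t)
for m in r.trace(p,"bin"):
    b=m["box"]; print(b,round(m["confidence"],2),np.round(c))
c=proj(p,T(np.array([[l[0]-35,l[1]-30,l[2]]]),603,106,22.5)[0])
L=[m for m in r.trace(p,"bin") if m["box"][0]-8<c[0]<m["box"][0]+m["box"][2]+8 and m["box"][1]-8<c[1]<m["box"][1]+m["box"][3]+8]
if L:
    M=L[0]["region"].astype(np.float32)
    def cost(v):
        S=sil(p,parts(*v)); D=np.abs(S-M)
        # ignore a column strip hidden by fingers
        return D[mask].sum()
    u=proj(p,t+[0,0,17]); mask=np.ones(M.shape,bool); mask[:,int(u[0])-9:int(u[0])+10]=False
    for pit0 in(0,20):
        v=[-12,-28,pit0]; f=minimize(cost,v,method="Nelder-Mead",options=dict(initial_simplex=[v,[v[0]+8,v[1],v[2]],[v[0],v[1]+8,v[2]],[v[0],v[1],v[2]+8]])); print(np.round(f.x,1),f.fun,M.sum())
for n in P: np.save(f"pics/{n}7.npy",P[n],allow_pickle=True)
E
python3 fit.py
```

```text
tool in panel [-103.3726401     0.95691302  205.47528055] [-1.79951612e+02  1.56408139e-01  2.25274806e+01]
[217.3, 284.7, 39.2, 45.8] 0.77 [334. 202.]
[158.5, 408.2, 37.6, 63.8] 0.65 [334. 202.]
[308.2, 184.2, 42.9, 34.8] 0.55 [334. 202.]
[-12.7 -33.5   2.3] 65.25 1038.0
[-12.5 -34.3   1.7] 65.4375 1038.0
```

Emit:
drive_tool([
  [[0.3,0,0,0],[0.6,0,0,0],[0.7,0.04,0,0],[0.38,0,0,0],[0.1,0,0,0],[0,0,0.4,0],[0,0,0.6,0],[0,0,0.6,0],[0,0,0.3,0],[0,0,0.1,0],[0,0,0,0],[0,0,0,0]],
])

```text
time: 22.5
tool_pos: [556.9, 86.3, 157.3]
eef_rot: [180.0, -0.1, 22.5]
wrist_force: [0.6, -0.9, -3.1]
grip_width: 0.695
gripper_force: 106.5
```

```bash
python3 fit.py; python3 - <<'E'
from h import *
from ov import *
p=load("side7"); t=np.array(r.state()["tool_pos"]); l=R.from_euler('z',-22.5,degrees=True).apply(t-[603,106,0])
overlay(p,binlines(l[0]-12.5,l[1],l[2]-29)+panlines(-5.5),603,106,22.5,(310,165,110,110),5,"pics/pre.png")
E
```

```text
tool in panel [-49.88175074  -0.66745521 157.56295811] [ 1.79963407e+02 -9.55405600e-02  2.25153670e+01]
[327.5, 199.8, 43.5, 30.6] 0.84 [353. 215.]
[215.0, 282.4, 39.1, 46.9] 0.73 [353. 215.]
[161.5, 407.0, 34.3, 63.5] 0.69 [353. 215.]
[-13.2 -32.    0.3] 52.75 925.0
[-12.9 -31.7  -0.4] 52.1875 925.0
```

Emit:
drive_tool([
  [[-0.04,0,0.2,0],[0,0,0.2,0],[0,0,0.2,0],[0,0,0.12,0],[0,0,0.12,0],[0,0,0,0]],
])

```text
time: 23.3
tool_pos: [555.2, 85.9, 134.7]
eef_rot: [-180.0, 0.1, 22.5]
wrist_force: [-0.1, -0.1, -2.2]
grip_width: 0.694
gripper_force: 106.5
```

Emit:
drive_tool([
  [[0,0,0.1,0],[0,0,0.1,0],[0,0,0,0]],
])

```text
time: 23.6
tool_pos: [555.4, 85.9, 130.2]
eef_rot: [-180.0, 0.0, 22.5]
wrist_force: [-0.5, 0.3, -2.0]
grip_width: 0.692
gripper_force: 106.5
```

Emit:
drive_tool([
  [[0,0,0.08,0],[0,0,0,0]],
])

```text
time: 23.8
tool_pos: [556.2, 86.0, 128.7]
eef_rot: [180.0, -0.1, 22.5]
wrist_force: [1.4, 0.5, -2.6]
grip_width: 0.698
gripper_force: 106.6
```

Emit:
drive_tool([
  [[0,0,0.08,0],[0,0,0,0]],
])

```text
time: 24.0
tool_pos: [556.2, 86.1, 126.6]
eef_rot: [180.0, -0.1, 22.5]
wrist_force: [1.3, 0.1, -1.8]
grip_width: 0.692
gripper_force: 106.5
```

Emit:
drive_tool([
  [[0,0,0.08,0],[0,0,0,0]],
])

```text
time: 24.2
tool_pos: [556.2, 86.1, 124.6]
eef_rot: [180.0, -0.1, 22.5]
wrist_force: [2.6, 1.2, -2.7]
grip_width: 0.69
gripper_force: 106.5
```

Emit:
drive_tool([
  [[0,0,0.08,0],[0,0,0,0]],
])

```text
time: 24.4
tool_pos: [556.2, 86.0, 123.1]
eef_rot: [180.0, -0.1, 22.5]
wrist_force: [1.7, 0.7, -0.7]
grip_width: 0.694
gripper_force: 106.8
```

Emit:
drive_tool([
  [[0,0,0.08,0],[0,0,0,0]],
])

```text
time: 24.6
tool_pos: [556.3, 85.9, 121.3]
eef_rot: [180.0, -0.1, 22.5]
wrist_force: [2.2, 0.6, 1.4]
grip_width: 0.694
gripper_force: 106.8
```

Emit:
drive_tool([
  [[0,0,0.08,0],[0,0,0,0]],
])

```text
time: 24.8
tool_pos: [556.3, 85.9, 119.0]
eef_rot: [180.0, -0.1, 22.5]
wrist_force: [2.0, 1.0, 2.9]
grip_width: 0.695
gripper_force: 106.8
```

```bash
python3 fit.py; python3 - <<'E'
from h import *
from rig import r
print(r.state()["moment"])
E
```

```text
tool in panel [-50.85826631  -0.68235371 119.05641087] [ 1.79968890e+02 -8.25830979e-02  2.25077611e+01]
[328.0, 209.3, 42.7, 30.3] 0.98 [352. 227.]
[217.1, 285.0, 40.6, 46.0] 0.84 [352. 227.]
[158.7, 409.6, 37.7, 59.7] 0.62 [352. 227.]
[-12.9 -25.9   0.2] 87.5625 838.0
[-12.9 -26.7   0.3] 84.5625 838.0
[ 0.23409223 -0.7133733  -0.17393953]
```

Emit:
drive_tool([
  [[0.06,0,0,0],[0,0,0,0],[0,0,0,0]],
])

```text
time: 25.3
tool_pos: [556.2, 86.1, 118.0]
eef_rot: [-180.0, 0.1, 22.5]
wrist_force: [-0.7, -1.8, 0.9]
grip_width: 0.697
gripper_force: 106.8
```

Emit:
drive_tool([
  [[0,0,0.08,0],[0,0,0,0]],
])

```text
time: 25.5
tool_pos: [556.1, 86.4, 115.6]
eef_rot: [-180.0, 0.1, 22.5]
wrist_force: [-1.6, -0.8, 0.5]
grip_width: 0.691
gripper_force: 106.9
```

Emit:
drive_tool([
  [[0,0,0.08,0],[0,0,0,0]],
])

```text
time: 25.7
tool_pos: [556.1, 86.5, 113.7]
eef_rot: [-180.0, 0.1, 22.5]
wrist_force: [-2.3, -0.9, 0.1]
grip_width: 0.693
gripper_force: 106.9
```

Emit:
drive_tool([
  [[0,0,0.08,0],[0,0,0,0]],
])

```text
time: 25.9
tool_pos: [556.2, 86.4, 111.4]
eef_rot: [-180.0, 0.1, 22.5]
wrist_force: [-2.7, -0.6, -1.2]
grip_width: 0.692
gripper_force: 106.8
```

Emit:
drive_tool([
  [[0,0,0.08,0],[0,0,0,0]],
])

```text
time: 26.1
tool_pos: [556.2, 86.4, 109.4]
eef_rot: [-180.0, 0.1, 22.5]
wrist_force: [-2.9, -1.5, -2.9]
grip_width: 0.692
gripper_force: 106.7
```

Emit:
drive_tool([
  [[0,0,0.08,0],[0,0,0,0]],
])

```text
time: 26.3
tool_pos: [556.2, 86.4, 106.5]
eef_rot: [-179.9, 0.1, 22.5]
wrist_force: [-1.4, -1.5, -7.0]
grip_width: 0.693
gripper_force: 108.7
```

Emit:
drive_tool([
  [[0,0,0.06,0],[0,0,0,0]],
])

```text
time: 26.5
tool_pos: [556.4, 86.5, 106.3]
eef_rot: [-180.0, 0.1, 22.5]
wrist_force: [-1.0, -1.3, -5.8]
grip_width: 0.697
gripper_force: 109.3
```

```bash
python3 fit.py; python3 - <<'E'
from rig import r
for i in range(2):
    s=r.state(); print(s["wrist_force"],s["moment"],s["tool_pos"]); r.get_image("side")
E
```

```text
tool in panel [-50.49862794  -0.19344454 106.32420443] [-1.79965848e+02  8.62586112e-02  2.25214147e+01]
[155.9, 409.6, 42.7, 62.6] 0.76 [353. 231.]
[215.4, 283.6, 38.4, 46.2] 0.65 [353. 231.]
[-2.18900021 -1.090197   -6.25770324] [-0.1969498   0.61204809 -0.0725621 ] [556.45319635  86.51518496 106.35039296]
[-2.71682765 -0.02638264 -6.66224035] [-0.19469825  0.60602612 -0.05275552] [556.4862244   86.50034351 106.35367829]
```

Emit:
drive_tool([
  [[0,0,0.04,0],[0,0,0,0],[0,0,0,0]],
])

```text
time: 27.1
tool_pos: [557.0, 86.7, 106.2]
eef_rot: [-180.0, -0.0, 22.5]
wrist_force: [-3.0, -0.6, -4.3]
grip_width: 0.693
gripper_force: 109.3
```

Emit:
drive_tool([
  [[0,0,0.04,0],[0,0,0,0],[0,0,0,0]],
])

```text
time: 27.4
tool_pos: [557.0, 86.7, 106.1]
eef_rot: [-180.0, -0.0, 22.5]
wrist_force: [-5.4, -1.1, -1.1]
grip_width: 0.694
gripper_force: 109.5
```

Emit:
drive_tool([
  [[-0.03,0,0.04,0],[0,0,0.04,0],[0,0,0,0],[0,0,0,0]],
])

```text
time: 27.8
tool_pos: [557.0, 86.7, 105.9]
eef_rot: [180.0, -0.2, 22.5]
wrist_force: [-6.1, -0.7, 4.4]
grip_width: 0.694
gripper_force: 109.9
```

```bash
python3 - <<'E'
from rig import r
s=r.state(); print(s["wrist_force"],s["moment"],s["tool_pos"],s["eef_rot"])
E
```

```text
[-6.08189035 -0.73588812  4.41413411] [ 0.0570872   1.3135567  -0.10051296] [557.02050743  86.66439417 105.94810654] [ 1.79989393e+02 -1.73647891e-01  2.25152536e+01]
```

Emit:
drive_tool([
  [[-0.05,0,0,0],[0,0,0,0],[0,0,0,0]],
])

```text
time: 28.1
tool_pos: [556.9, 86.6, 105.8]
eef_rot: [180.0, -0.3, 22.5]
wrist_force: [-3.1, 1.9, 5.7]
grip_width: 0.696
gripper_force: 110.0
```

Emit:
drive_tool([
  [[0,0,0,0],[0,0,0,0],[0,0,0,0],[0,0,0,0]],
], claw=0.8)

```text
time: 28.5
tool_pos: [555.7, 85.6, 103.1]
eef_rot: [180.0, -0.0, 22.5]
wrist_force: [-0.6, 0.0, 0.5]
grip_width: 0.802
gripper_force: 0.0
```

Emit:
drive_tool([
  [[0,0,0,0],[0,0,0,0],[0,0,0,0],[0,0,-0.3,0],[0,0,-0.8,0],[0,0,-1,0],[0,0,-1,0],[0,0,-1,0],[0,0,-0.6,0],[-0.6,0,0,0],[-1,0,0,0],[-1,0,0,0],[-1,0,0,0],[-1,0,0,0],[-1,0,0,0],[-0.5,0,0,0],[0,0,0,0]],
], claw=1.0)

```text
time: 30.2
tool_pos: [413.5, 27.0, 221.6]
eef_rot: [179.9, -0.1, 22.5]
wrist_force: [0.8, 0.3, 0.3]
grip_width: 1.001
gripper_force: 0.0
```

```bash
python3 - <<'E'
from h import *
from ov import *
P={n:r.get_image(n) for n in("side","top")}
for n,p in P.items(): np.save(f"pics/{n}9.npy",p,allow_pickle=True); overlay(p,[],603,106,22.5,(310,165,110,110),5,"pics/x.png")
B=[l for l in binlines(-64,0,144.5-66)]
overlay(P["side"],B,603,106,22.5,(310,165,100,115),4,"pics/fs.png");overlay(P["top"],B,603,106,22.5,(220,150,100,115),4,"pics/ft.png")
cv2.imwrite("pics/final.png",np.hstack([cv2.imread("pics/fs.png"),cv2.imread("pics/ft.png")]))
print(r.state()["tool_pos"],r.state()["time"])
E
```

```text
[414.9049827   27.3398911  221.19992998] 30.3
```

View pics/final.png

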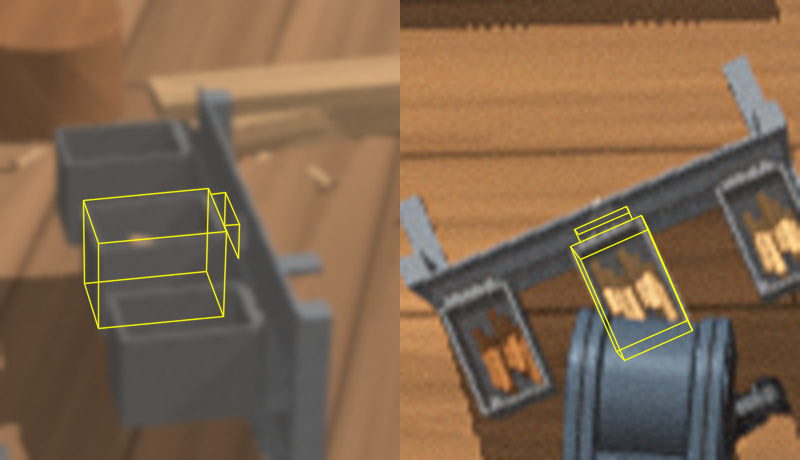

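The final picture shows the bin hanging upright in the middle of the rail. Its outline matches the home wireframe in both views: side (85-225, 190-328), top (572-690, 215-358). I'll do a quick numeric check of height and level before handing in.

```bash
python3 - <<'E'
from h import *
from ov import binlines
from scipy.ndimage import map_coordinates
p=load("side9"); g=cv2.GaussianBlur(p["color"].astype(np.float32),(0,0),.8); G=np.sqrt((cv2.Sobel(g,cv2.CV_32F,1,0)**2+cv2.Sobel(g,cv2.CV_32F,0,1)**2).sum(2)); G=np.minimum(G,200)
def sc(bx,bz,pit,yc=0,hw=30):
    a=[[-45,-hw,70],[45,-hw,70],[45,hw,70],[-45,hw,70],[-45,-hw,10]]; e=[(0,1),(2,3),(3,0),(0,4)]; s=0
    for i,j in e:
        A,B=np.array(a[i],float),np.array(a[j],float); Q=A+(B-A)*np.linspace(.05,.95,30)[:,None]
        Q=R.from_euler('y',pit,degrees=True).apply(Q-[45,0,70])+[45+bx,yc,70+bz]
        u=np.array([proj(p,q) for q in T(Q,603,106,22.5)]); s+=map_coordinates(G,[u[:,1],u[:,0]],order=1).mean()
    return s
for name,yc,hw in(("bin",0,30),("hung+",117,28),("hung-",-117,28)):
    b=max((sc(x,z,q,yc,hw),x,z,q) for x in range(-72,-55,2) for z in range(68,104,1) for q in range(-12,13,2)); print(name,b)
E
```

```text
bin (np.float32(313.2059), -66, 83, -10)
hung+ (np.float32(515.90436), -72, 70, 2)
hung- (np.float32(276.46823), -70, 80, -2)
```

```bash
python3 - <<'E'
from h import *
from scipy.optimize import minimize
p=r.get_image("side"); q=r.get_image("top")
print("side",[(m["box"],round(m["confidence"],2)) for m in r.trace(p,"bin")],"lip",[(m["uv"],round(m["confidence"],2)) for m in r.mark_of(p,"lip_foot")])
print("top",[(m["box"],round(m["confidence"],2)) for m in r.trace(q,"bin")],[(m["uv"],round(m["confidence"],2)) for m in r.mark_of(q,"bin")])
# brightness along front face and rim: vertical profile in side view at several panel-x positions on near rim
for x in(-105,-85,-65,-45,-25):
    row=[]
    for z in range(124,174,3):
        u=proj(p,T(np.array([[x,-30,z]]),603,106,22.5)[0]); row.append(int(cv2.getRectSubPix(p["color"],(1,1),(float(u[0]),float(u[1])))[0,0].mean()))
    print(x,row)
print("z",list(range(124,174,3)))
for x in(-105,-85,-65,-45,-25):
    row=[]
    for z in range(124,174,3):
        u=proj(p,T(np.array([[x,-145,z]]),603,106,22.5)[0]); row.append(int(cv2.getRectSubPix(p["color"],(1,1),(float(u[0]),float(u[1])))[0,0].mean()))
    print("hung",x,row)
E
```

```text
side [([325.7, 211.9, 44.9, 36.3], 0.93), ([216.6, 281.9, 42.8, 48.1], 0.9), ([159.4, 408.3, 36.9, 63.0], 0.73), ([323.4, 189.6, 95.1, 106.0], 0.48)] lip [([178.8, 459.4], 0.73), ([363.6, 224.4], 0.61), ([225.3, 296.8], 0.57)]
top [([357.5, 274.9, 31.0, 36.2], 0.7), ([479.0, 267.3, 39.4, 29.7], 0.6), ([261.3, 205.4, 28.8, 24.9], 0.55)] [([493.6, 280.3], 0.86), ([278.7, 226.9], 0.83), ([372.2, 289.8], 0.72)]
-105 [80, 80, 81, 81, 81, 86, 93, 94, 92, 89, 87, 85, 84, 83, 83, 84, 85]
-85 [84, 83, 84, 84, 84, 88, 97, 109, 119, 116, 95, 84, 83, 84, 83, 84, 84]
-65 [83, 83, 83, 84, 84, 86, 91, 95, 87, 82, 82, 82, 83, 83, 83, 83, 85]
-45 [82, 84, 83, 83, 84, 85, 89, 92, 84, 77, 76, 76, 75, 75, 75, 77, 79]
-25 [76, 75, 76, 76, 78, 80, 84, 89, 91, 93, 101, 105, 103, 96, 86, 81, 78]
z [124, 127, 130, 133, 136, 139, 142, 145, 148, 151, 154, 157, 160, 163, 166, 169, 172]
hung -105 [81, 82, 81, 81, 80, 81, 88, 93, 87, 82, 81, 81, 81, 81, 81, 81, 82]
hung -85 [80, 81, 81, 81, 80, 82, 87, 92, 90, 83, 80, 81, 81, 81, 81, 81, 82]
hung -65 [81, 81, 81, 81, 81, 83, 88, 90, 86, 80, 79, 80, 81, 81, 80, 79, 79]
hung -45 [80, 81, 81, 81, 81, 82, 88, 92, 83, 77, 76, 75, 75, 76, 76, 75, 77]
hung -25 [75, 75, 76, 76, 77, 80, 90, 101, 107, 113, 116, 110, 100, 92, 88, 81, 76]
```

The rim of the new bin lies at the same height as the hung bin's rim all along its length, so it is home and level.

```bash
python3 -c "
from rig import r
print(r.close_job(), r.state()['time'])"
```

```text
the job is handed in; nothing more can be done
the job is handed in; nothing more can be done
```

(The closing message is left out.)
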